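# Shut the cupboard and offer the red handle up over the valve stem

### The arm

A 6-joint arm with a two-finger parallel gripper is mounted at the origin on the work surface. World frame = base frame: x ahead of the robot, y to its left, z up, the work surface at z = 0. Lengths are in mm, angles in rad, forces in N, time in s.
With the tool pointing down it reaches from about 275 to 1000 mm from the base axis. Payload 8.4 kg.
Tool frame: the origin (TCP) lies at the very end of the fingers, on their centre line; the grasp point (between the pads) lies 19 mm behind it; z points along the fingers, x is the direction in which the jaws open and shut, and the axes are right-handed (so a half turn about z gives the same grasp; the last joint's range is limited). The gripper opens to 85 mm and grips with 20 to 120 N. Pads are 22 mm wide; open, the fingers measure 114 mm over their backs; the gripper's body (76 mm by 85 mm) begins 54 mm behind the grasp point. The pads swing forward as they close: fully open they stand 13 mm farther back than shut.
Start: joints at [1.2, 0.353, 1.633, -0, 1.155, -0.002], TCP at [225.309, 582.978, 203.881] pointing down, gripper open.
Joint ranges: [-2.63, 2.63], [-0.92, 2.1], [0.06, 2.66], [-1.3, 4.44], [0, 2.69], [-3.02, 3.02]. Speed limits (rad/s): [2.22, 2.22, 2.79, 3.14, 3.14, 3.14].

### API

Orientations are given as [roll, pitch, yaw] about the fixed x, y, z axes, in that order (R = Rz(yaw) Ry(pitch) Rx(roll)).
In Python, from rig import r gives the robot as it stands. The module is installed in compiled form; this text tells all that it offers.
- The arm moves only by the tool apply_moves, never from a script. Its argument "targets" is a list that holds one entry, the list of rows, each a list of 7 numbers: the gripper's target within -1 to 1 (fully open at 1, half-way at 0, shut at -1), then the shift along the tool's x, y, z in cm, then the turn, a rotation vector about the tool's x, y, z in degrees. A call has 1 to 8 rows; each row is the pose to reach, as a shift and turn from the pose measured when the call began, along the tool's axes at that moment; what a row does not reach only later rows make up. A row lasts 1/10 s, in which the tool goes at most 50 mm and 8.59 degrees, less where a joint would pass 70% of its speed; a pose out of reach is approached as far as the arm can. A call with a gripper value outside its range is refused whole. The fingers move at their own pace and stop on an object; "newtons" is the grip in N (left out, the last holds). Time passes only in rows, so rows that repeat a pose let the fingers close. It gives the time, the measured TCP pose, the force and the opening at its end, in the units of the state.
- r.sense(): the state, without advancing time (a new reading comes with each control period).
- r.grab_frame(name): name is "side" or "top"; returns a dict with "pixels" (384x512x3 uint8, red, green, blue), "fov_y" (degrees; the focal length in pixels is half the picture's height over the tangent of half this angle, whatever the lens; pixels are square), "cx", "cy" (the principal point, pixels), "R" (3x3) and "t" (3): a world point X has camera coordinates R X + t. Camera axes: x right, y down, z forward; pixel columns grow to the right and rows downward; lengths in mm; the calibration is good to about 2 mm. A picture is of the moment at which its call begins. There is no depth.
- r.sign_off(): hands the job in, once; it reports no verdict.
The state is a dict: "clock": time; "qpos": joint angles; "qvel": joint speeds; "joint_efforts": joint torques, N m; "eef_pos": TCP position; "tcp_rot": TCP orientation; "contact_force": force on the tool from outside, world axes, zero at the start; "wrist_torque": the same for the moment, N m; "opening": opening from 0.0 (shut) to 1.0 (fully open).
Only numpy, scipy, OpenCV 4.12 (cv2) and the standard library are available. Lean on these libraries where they do the work, as an engineer would, in place of code of your own. Each camera call takes 0.05 s, during which the arm holds its last target. There are 200 camera calls.

### The job

The white cupboard door above the smoky drawers has been left open, swung out towards the green valve into the space where the arm has to work: first push it shut until it clicks home on its catch. Then pick up the red wing handle, carry it across the parts tray to the valve without the handle touching the tray or the valve and without shifting the jar, chrome knob or hex key, and bring it over the bare brass stem, level and with its wings in line with the horizontal pipe. Finish still holding it, motionless, centred over the stem about a centimetre clear of its tip and not touching it, so that I can check the line before it goes on.

Things in the scene. Friction and masses are not known exactly. Their poses are not given: they have to be found in the camera images.
- cupboard: fixed storage stack 260 mm wide, 200 mm deep, 275 mm high: two smoky plastic drawer modules (each 75 mm high) with a white melamine cupboard module on top (from 150 to 275 mm). Origin at the centre of its underside; its front is the side towards its own -x axis, z is up. The upper drawer stands 15 to 45 mm open (plus a 13 mm grip lip in the middle of its front); leave the drawers as they are
- door (a joint): angle of the cupboard door, rad: 0 shut, growing as it opens to 1.75 at most; it starts open by about 0.5 to 0.95 and stays where it is left. The last 0.06 rad are against a spring roller catch (about 5 N at door_push; push on with up to 20 N until the door stops), which then draws the door in and holds it at 0
- door_hinge (a point): upper end of the hinge line of the door, at the height of the door's top edge (about 273 mm above the work surface). The hinge line is upright, on the cupboard's front corner at its +y side. Axes turn with the door: x through the door from its outer face inwards, y along the door from the free edge to the hinge, z up. As the door closes these axes turn anticlockwise seen from above, by the angle it closes
- door_push (a point): a point on the outer face of the white door, 170 mm from the hinge line (90 mm from the free edge) and 15 mm below its top edge, good for pushing. The door is 258 mm wide, 121 mm high, 14 mm thick, its outer face 15 mm in front of the hinge line; it hangs from 152 to 273 mm above the work surface. A small aluminium pull, 7 mm proud, stands at the free edge. Axes as for door_hinge
- handle_center (a point): centre of the loose red plastic wing handle, 15 mm above its flat foot. It stands on its foot: hub 24 x 16 mm and 30 mm high, two wings along its x axis making it 80 mm long, wings 11 mm thick from 11 to 29 mm above the foot. y is across the hub's flat sides (16 mm, grip here), z up. 35 g. A slot-shaped socket 10.5 x 8 mm, 14 mm deep, opens in the foot, long side along x. Either way round is the same
- handle_foot (a point): the middle of the red handle's foot (underside, the mouth of its socket), same axes
- stem_top (a point): centre of the tip of the valve's bare brass stem (9 mm along x, 6.5 mm along y), 92 mm above the work surface, axes of valve
- valve: fixed green plastic pipe valve on a plywood board 260 x 110 x 15 mm; origin under the middle of the board, below the stem. x is along the horizontal pipe (25 mm thick, axis 43 mm above the work surface, ends at x = +125 mm), z up. A green riser pipe stands 95 mm from the stem towards -x, 25 mm thick, top 115 mm above the work surface
- tray: fixed open grey parts tray, 160 (x) x 100 (y) x 55 mm high, with green couplings in it, between the handle and the valve; origin at the centre of its underside
- jar: loose small glass jar with a steel lid, 52 mm across, 75 mm high, beside the tray; origin at the centre of its underside; leave alone
- diverter: loose chrome diverter knob, 48 mm across, 37 mm high, with a thin pin out to 40 mm from its axis along x; origin at the centre of its underside; leave alone
- hexkey: loose steel hex key lying flat, 6 mm thick, 96 mm along x with a 30 mm foot towards +y at its +x end; origin under the middle of its long leg; leave alone
Things that resemble listed ones, but are neither listed nor needed, are in the scene too. Leave any purple or turquoise look-alike of the part that bears handle_center alone.

How it is judged (in metres and radians):
On the way, in this order (a step that is already met when the one before it is completed fails the run):
1. the cupboard door is pushed shut and seated on its catch, while the red handle still stands where it was (value of joint door below 0.02 rad and height (world z) of handle_foot below 0.01 m), for 0.3 s.
2. the red handle is picked up (height (world z) of handle_foot above 0.03 m and contact force between the fingers and handle above 0.5 N), for 0.2 s.
At the end, for the whole second after the job is handed in: Door shut (under 0.02 rad); handle held at rest by the fingers alone, tilt under 0.12 rad, wings along the pipe within 0.14 rad either way round, foot within 6 mm sideways of the stem and 3 to 20 mm above its tip, not touching the valve; jar, knob, hex key moved under 20 mm (value of joint door below 0.02 rad and horizontal distance between handle_foot and stem_top below 0.006 m and z of handle_foot in the frame of stem_top between 0.003 and 0.02 m and angle between the x axis of handle_center and the x axis of stem_top, either way round below 0.14 rad and angle between handle_center's own z axis and vertical below 0.12 rad and linear speed of handle below 0.02 m/s and angular speed of handle below 0.2 rad/s and contact force between the fingers and handle above 0.5 N and contact force between handle and valve below 0.1 N and distance of each of jar, diverter, hexkey from where it was at the start of the episode below 0.02 m); the arm keeps its last pose, push and grip.
It fails at once if the red handle touches the valve (contact force between handle and valve above 0.3 N).
It fails at once if the red handle touches the parts tray (contact force between handle and tray above 0.3 N).
It fails at once if the jar, chrome knob or hex key is shifted by more than 20 mm (distance of any of jar, diverter, hexkey from where it was at the start of the episode above 0.02 m).
It also fails if it takes over 64 s, if anything falls off the work surface, if the arm or the gripper's body presses on something with over 40 N, if the wrist force passes 120 N, or if a joint passes its speed limit or range.

## Working session

There is one attempt and no reset: what is moved stays moved. The work goes in short steps, Python scripts to look and compute and a tool call to move; the robot and the scene stay as the last step left them, time stands still between calls to the robot, and variables do not carry over. Pictures are saved under pics/ and viewed, about 8 in all and at most 12, crops included, and the job is handed in when it is done.

Besides the shell and the picture viewer there is one more tool, called after "Emit:" by a JSON object that holds its "name" and its "arguments", one argument or row to a line. apply_moves: Moves the arm, as the interface text tells. Its arguments: {"type":"object","properties":{"targets":{"type":"array"},"newtons":{"type":"number"}},"required":["targets"]}

```bash
mkdir -p pics
cat > h.py <<'E'
from rig import r
import numpy as np, cv2
from scipy.spatial.transform import Rotation as Ro
def grab(n):
    f=r.grab_frame(n); f['f']=f['pixels'].shape[0]/2/np.tan(np.radians(f['fov_y'])/2); f['R']=np.array(f['R']); f['t']=np.array(f['t']); return f
def plane(f,u,v,z):
    d=f['R'].T@np.array([(u-f['cx'])/f['f'],(v-f['cy'])/f['f'],1]); c=-f['R'].T@f['t']; return c+d*(z-c[2])/d[2]
def proj(f,X):
    c=f['R']@np.array(X,float)+f['t']; return np.array([f['cx']+f['f']*c[0]/c[2],f['cy']+f['f']*c[1]/c[2]])
def save(f,name,box=None,s=1):
    im=f['pixels'][...,::-1]
    if box: im=im[box[1]:box[3],box[0]:box[2]]
    cv2.imwrite('pics/'+name,cv2.resize(np.ascontiguousarray(im),None,fx=s,fy=s,interpolation=cv2.INTER_CUBIC))
def totool(dw):
    """world shift mm -> tool cm"""
    s=r.sense(); return Ro.from_euler('xyz',s['tcp_rot']).inv().apply(dw)/10
E
python3 - <<'E'
from h import *
print(r.sense())
for n in('side','top'):
    f=grab(n); save(f,n+'0.png',None,1.5); print(n,f['fov_y'],f['cx'],f['cy'],-f['R'].T@f['t'],f['R'])
E
```

```text
{'clock': 0.0, 'qpos': array([ 1.19959405e+00,  3.53634859e-01,  1.63416766e+00, -7.81013215e-06,
        1.15518769e+00, -2.39432220e-03]), 'qvel': array([-1.11947955e-03,  4.66014097e-04,  8.00653747e-04,  1.02516383e-03,
        6.14534689e-05,  5.20651220e-04]), 'joint_efforts': array([ 3.20103791e-03, -6.05273366e+01, -3.42058754e+01,  3.56296532e-04,
        9.73213348e-03,  1.00324638e-05]), 'eef_pos': array([225.1219909 , 582.48055283, 203.15566122]), 'tcp_rot': array([3.14158886e+00, 1.39756833e-03, 1.20199152e+00]), 'contact_force': array([ 0.41521115,  0.04820845, -0.07309701]), 'wrist_torque': array([ 0.00699452, -0.00904691, -0.06504056]), 'opening': 0.9983819192261599}
side 57.776129721046 259.17187030737676 189.98224299551634 [ 134.44784366 -473.32776061  881.63829517] [[ 0.79375239 -0.60799441  0.01731892]
 [-0.44808206 -0.60376341 -0.65931192]
 [ 0.41131449  0.51557012 -0.75167004]]
top 52.49055011839861 249.60221370311095 186.22881044403104 [ 357.54756987   43.54072632 1170.7023662 ] [[ 0.01275065 -0.99980929  0.01479231]
 [-0.9836991  -0.01519617 -0.17917914]
 [ 0.17936976 -0.01226653 -0.98370525]]
```

View pics/side0.png

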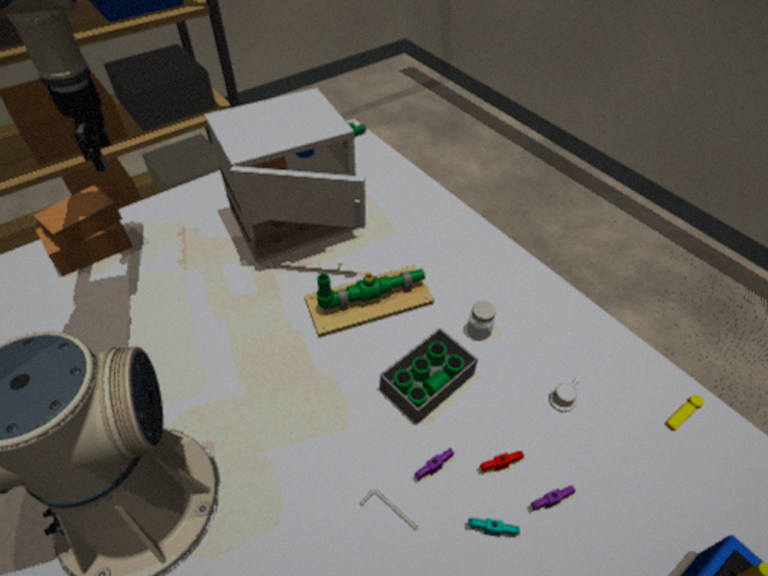

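View pics/top0.png

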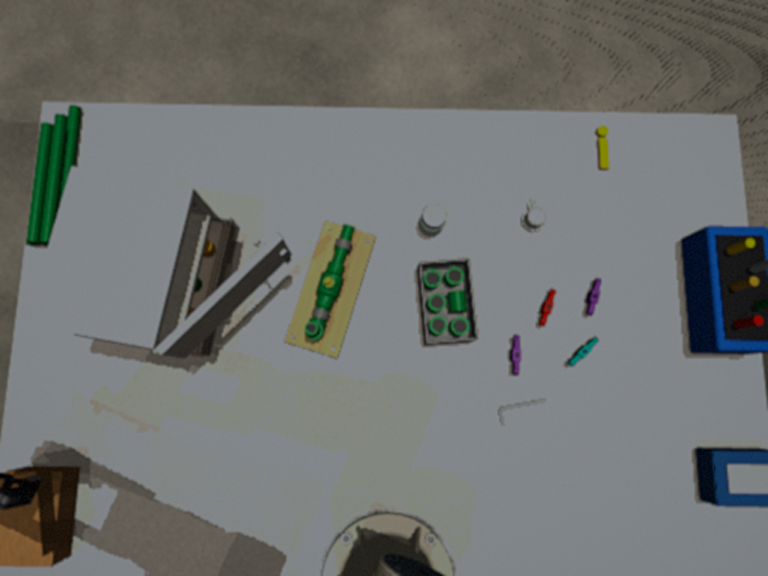

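Overview: door open at top px (155–290, 240–355)/1.5; stem at (328,282)/1.5. Candidates for the handle: red at (547,307), purple at (516,355) and (594,297), turquoise (583,351), plus a red item in the blue bin (745,323). I take the red one standing alone at (547,307). A close crop will check both the door and the handle.

Run:
```python
from h import *
f=grab('top'); g=grab('side')
def c(f,x0,y0,x1,y1,s): return cv2.resize(np.ascontiguousarray(f['pixels'][y0:y1,x0:x1,::-1]),None,fx=s,fy=s,interpolation=cv2.INTER_CUBIC)
a=c(f,80,110,280,250,4)      # 800x560
cv2.imwrite('pics/c1.png',a)
b=c(g,120,50,260,190,2.857)[:400,:400]; d=c(f,330,180,400,250,5.715)[:400,:400]
cv2.imwrite('pics/c2.png',np.hstack([b,d]))
def ctr(f,lo,hi,box):
    hsv=cv2.cvtColor(f['pixels'],cv2.COLOR_RGB2HSV); m=cv2.inRange(hsv,lo,hi)|(cv2.inRange(hsv,(172,120,60),(180,255,255)) if lo[0]==0 else 0)
    k=np.zeros_like(m);k[box[1]:box[3],box[0]:box[2]]=1
    ys,xs=np.nonzero(m*k); P=np.c_[xs,ys].astype(float); return P
for n,F,box in(('top',f,(340,180,385,230)),('side',g,(310,290,360,325))):
    P=ctr(F,(0,120,60),(8,255,255),box)
    W=np.array([plane(F,u,v,20)[:2] for u,v in P]); m=W.mean(0); w,V=np.linalg.eigh(np.cov((W-m).T)); 
    t=(W-m)@V
    print(n,len(P),P.mean(0),m,np.degrees(np.arctan2(V[1,1],V[0,1])),np.ptp(t,axis=0))
```

```text
top 107 [364.61682243 204.45794393] [ 517.31383455 -315.6169117 ] 160.2162480610351 [15.97615822 75.77638741]
side 185 [334.02702703 307.07027027] [ 517.75277279 -311.97293006] 161.36580033506172 [22.90379027 77.84654079]
```

View pics/c1.png

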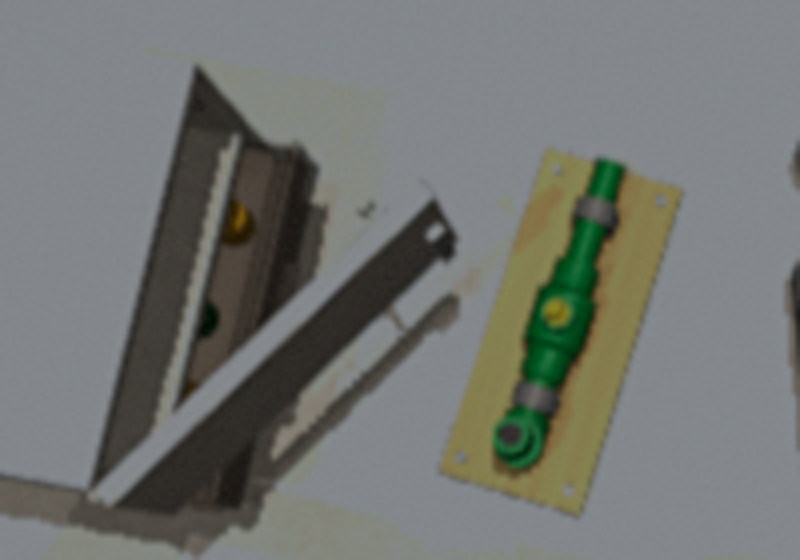

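View pics/c2.png

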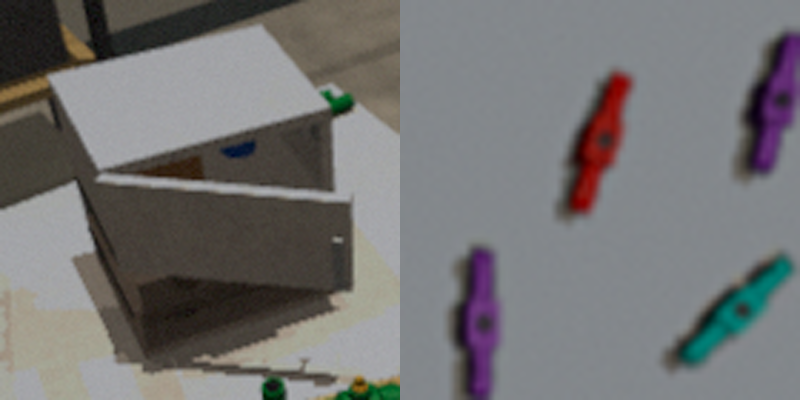

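The crop shows the door's outer top edge from (115,505) to (430,202) in c1, the yellow stem tip at (557,312), and the red handle alone, clear of the look-alikes.

```bash
cat >> h.py <<'E'
def tri(obs):
    A=[];b=[]
    for f,u,v in obs:
        x=np.array([(u-f['cx'])/f['f'],(v-f['cy'])/f['f']])
        for i in(0,1): A.append(f['R'][i]-x[i]*f['R'][2]); b.append(x[i]*f['t'][2]-f['t'][i])
    return np.linalg.lstsq(np.array(A),np.array(b),rcond=None)[0]
E
python3 - <<'E'
from h import *
np.set_printoptions(precision=1,suppress=True)
f=grab('top'); g=grab('side')
T=lambda u,v:(80+u/4-.4,110+v/4-.4)
S=lambda u,v:(120+u/2.857-.3,50+v/2.857-.3)
hi=plane(f,*T(95,485),275);fr=plane(f,*T(197,65),275)
print('cup front top corners',hi,fr,np.linalg.norm(hi-fr))
o1=plane(f,*T(117,505),273);o2=plane(f,*T(432,201),273)
print('door outer',o1,o2,np.linalg.norm(o1-o2))
print('side: corners',plane(g,*S(98,168),275),plane(g,*S(333,108),275),'door',plane(g,*S(100,181),273),plane(g,*S(352,203),273))
print('tri free',tri([(f,*T(432,201)),(g,*S(352,203))]))
d=o2-o1; e=fr-hi
a=np.arctan2(d[1],d[0]);b=np.arctan2(e[1],e[0]);print('door ang',a,'cup ang',b,'open',b-a)
C=[plane(f,*T(*p),15) for p in((550,150),(683,190),(580,517),(442,468))]
print('board',C,[np.linalg.norm(C[i]-C[(i+1)%4]) for i in range(4)],'ctr',np.mean(C,0))
for p,q in((3,0),(2,1)): w=C[q]-C[p]; print('pipe ang',np.degrees(np.arctan2(w[1],w[0])))
cs=[]
for n,F,box in(('top',f,(205,175,235,200)),('side',g,(230,178,262,200))):
    hsv=cv2.cvtColor(F['pixels'],cv2.COLOR_RGB2HSV); m=cv2.inRange(hsv,(15,120,120),(32,255,255)); k=np.zeros_like(m);k[box[1]:box[3],box[0]:box[2]]=1
    ys,xs=np.nonzero(m*k); print(n,len(xs),xs.mean(),ys.mean(),np.ptp(xs),np.ptp(ys),plane(F,xs.mean(),ys.mean(),90)); cs.append((F,xs.mean(),ys.mean()))
print('stem',tri(cs))
# pipe line from green end to riser
print('pipe end top',plane(f,*T(610,160),52),'riser top',plane(f,*T(512,433),115))
# jar, tray
print('jar',plane(f,433/1.5,215/1.5,75),'div',plane(f,535/1.5,217/1.5,37),'tray',[plane(f,u/1.5,v/1.5,55)[:2] for u,v in((418,262),(469,260),(476,340),(424,345))])
big=np.vstack([cv2.resize(np.ascontiguousarray(g['pixels'][170:210,200:300,::-1]),None,fx=6,fy=6,interpolation=cv2.INTER_CUBIC),cv2.resize(np.ascontiguousarray(f['pixels'][165:210,180:280,::-1]),None,fx=6,fy=6,interpolation=cv2.INTER_CUBIC)])
cv2.imwrite('pics/stem.png',big)
E
```

```text
cup front top corners [412.4 364.2 275. ] [663.4 323.4 275. ] 254.22740909807473
door outer [401.4 351.5 273. ] [582.4 179.9 273. ] 249.46175420299548
side: corners [412.7 373.1 275. ] [667.6 323.1 275. ] door [405.4 354.9 273. ] [588.4 177.2 273. ]
tri free [585.4 178.5 272.7]
door ang -0.7587000630913842 cup ang -0.16110363701844244 open 0.5975964260729417
board [array([688.8, 130.4,  15. ]), array([658.9,  28. ,  15. ]), array([409.8, 100.7,  15. ]), array([444.3, 203.4,  15. ])] [np.float64(106.72864670697709), np.float64(259.44138743198295), np.float64(108.34981392240562), np.float64(255.10649594778693)] ctr [550.5 115.6  15. ]
pipe ang -16.61146636607911
pipe ang -16.267207384207424
top 44 227.63636363636363 184.4090909090909 15 21 [558.9  92.1  90. ]
side 29 254.0 189.3448275862069 31 17 [556.6  81.   90. ]
stem [563.1  92.1  75.1]
pipe end top [671.3  83.   52. ] riser top [461.1 143.1 115. ]
jar [686.6 -82.7  75. ] div [ 697.3 -293.5   37. ] tray [array([596.8, -55.1]), array([ 602.3, -155.1]), array([ 446.2, -166. ]), array([435.3, -66.5])]
```

View pics/stem.png

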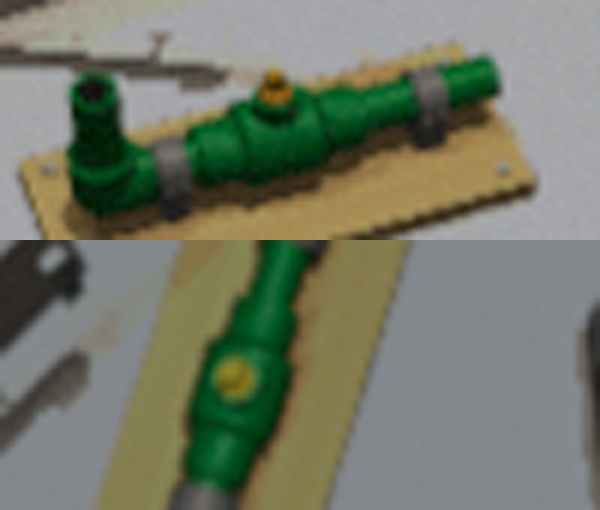

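Emit:
{"name": "apply_moves", "arguments": {
  "targets": [
    [[-1,0,0,-5,0,0,0],[-1,0,0,-10,0,0,0],[-1,0,0,-14,0,0,0],[-1,-2.6,3.8,-14,0,0,0],[-1,-5.2,7.6,-14,0,0,0],[-1,-7.8,11.4,-14,0,0,0],[-1,-10.4,15.2,-14,0,0,0],[-1,-13,19,-14,0,0,0]]
  ],
  "newtons": 60
}}

```text
clock: 1.1
eef_pos: [356.3, 391.5, 343.8]
tcp_rot: [3.141, 0.0, 1.202]
contact_force: [0.2, 0.6, 0.4]
opening: -0.001
```

Run:
```python
from h import *
s=r.sense();print(s['clock'],s['eef_pos'],s['tcp_rot'],s['opening'],s['contact_force'],totool(np.array([487,203.5,343])-s['eef_pos']))
f=grab('top');g=grab('side')
print('stem tip',tri([(f,219,188),(g,245.3,181.8)]),plane(f,219,188,92),plane(g,245.3,181.8,92))
```

```text
1.1 [356.25729122 391.51054493 343.80641836] [3.14137607e+00 1.89490294e-04 1.20238523e+00] -0.001240924504343109 [0.22063873 0.5695121  0.40577127] [-12.83101802  18.96786989   0.08718124]
stem tip [547.509946   115.01906139  99.63397473] [547.85165892 116.02502638  92.        ] [552.60650026 120.35917273  92.        ]
```

Emit:
{"name": "apply_moves", "arguments": {
  "targets": [
    [[-1,-2.6,3.8,0,0,0,0],[-1,-5.2,7.6,0,0,0,0],[-1,-7.8,11.4,0,0,0,0],[-1,-10.4,15.2,0,0,0,0],[-1,-12.8,19,1,0,0,0],[-1,-12.8,19,5,0,0,0],[-1,-12.8,19,9.3,0,0,0],[-1,-12.8,19,9.3,0,0,0]]
  ]
}}

```text
clock: 2.0
eef_pos: [485.2, 199.3, 246.5]
tcp_rot: [-3.136, 0.007, 1.197]
contact_force: [-0.1, 0.3, 0.1]
opening: -0.0
```

Run:
```python
from h import *
s=r.sense();print(s['clock'],s['eef_pos'],s['tcp_rot'],totool(np.array([572,309,250])-s['eef_pos']))
f=grab('top');g=grab('side')
a=cv2.resize(np.ascontiguousarray(f['pixels'][110:240,80:240,::-1]),None,fx=2.5,fy=2.5);b=cv2.resize(np.ascontiguousarray(g['pixels'][50:180,120:280,::-1]),None,fx=2.5,fy=2.5)
cv2.imwrite('pics/push.png',np.hstack([a,b]))
```

```text
2.0 [485.20982909 199.27031181 246.50391242] [-3.13641413  0.00737815  1.19724941] [13.38046397  4.07386956 -0.46944593]
```

View pics/push.png

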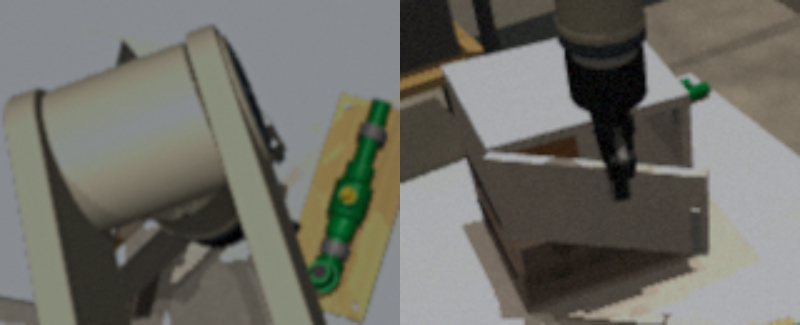

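The fingertips stand in front of the door's outer face, about 20 mm below its top edge. I push now.

Emit:
{"name": "apply_moves", "arguments": {
  "targets": [
    [[-1,1.5,0.4,-0.3,0,0,0],[-1,3,0.9,-0.4,0,0,0],[-1,4.5,1.4,-0.4,0,0,0],[-1,6,1.8,-0.4,0,0,0],[-1,7.5,2.3,-0.4,0,0,0],[-1,9,2.7,-0.4,0,0,0],[-1,10.3,3.1,-0.4,0,0,0],[-1,11,3.4,-0.4,0,0,0]]
  ]
}}

```text
clock: 2.9
eef_pos: [560.7, 292.3, 255.6]
tcp_rot: [3.141, 0.002, 1.199]
contact_force: [0.9, 0.3, -0.2]
opening: -0.003
```

Emit:
{"name": "apply_moves", "arguments": {
  "targets": [
    [[-1,0.4,0.1,0,0,0,0],[-1,0.8,0.2,0,0,0,0],[-1,1.2,0.4,0,0,0,0],[-1,1.6,0.5,0,0,0,0]]
  ]
}}

```text
clock: 3.3
eef_pos: [571.4, 305.4, 255.7]
tcp_rot: [3.141, 0.002, 1.199]
contact_force: [0.6, -1.1, -0.4]
opening: 0.0
```

Emit:
{"name": "apply_moves", "arguments": {
  "targets": [
    [[-1,0.4,0.05,0,0,0,0],[-1,0.8,0.1,0,0,0,0]]
  ]
}}

```text
clock: 3.5
eef_pos: [575.3, 312.6, 255.8]
tcp_rot: [3.141, 0.002, 1.198]
contact_force: [0.1, 0.9, -0.4]
opening: 0.003
```

Run:
```python
from h import *
s=r.sense();print(s['eef_pos'],s['contact_force'])
g=grab('side'); save(g,'push2.png',(120,40,280,180),4)
```

```text
[575.33624807 312.61148588 255.76621641] [ 0.14351385  0.88580999 -0.43192231]
```

View pics/push2.png

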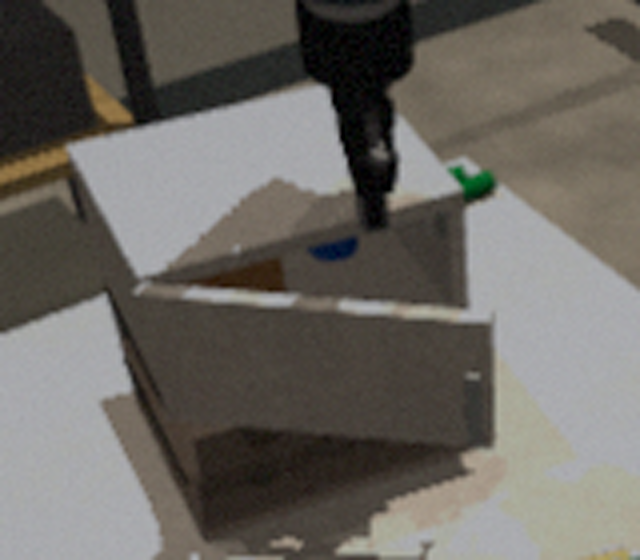

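Run:
```python
from h import *
g=grab('side'); s=r.sense(); e=s['eef_pos'];print(e,proj(g,e),[proj(g,e+[0,0,h]) for h in(10,20,30)])
print('door top free',proj(g,[585.4,178.5,273]),'push pt',proj(g,[522,239.6,258]))
```

```text
[575.4121447  312.87501868 255.65706069] [213.47734741 104.55441127] [array([213.20755872, 101.7571262 ]), array([212.93387848,  98.9194918 ]), array([212.65622187,  96.04062869])]
door top free [241.78993418 120.91161453] push pt [211.4219193 122.5620603]
```

Run:
```python
from h import *
g=grab('side'); p=g['pixels'].astype(int).sum(2)//3
print(p[82:116,200:228])
s=r.sense(); print(s['tcp_rot'],s['qpos'])
```

```text
[[168 168 168 169 169 168 148  63   3  10  12   3   0  15   8   8  17   2
   12 104 169 167 168 168 169 169 166 167]
 [169 167 168 167 170 169 154  91   9   6  14  13   4  12  18  21  14   1
   28 106 169 170 167 168 167 168 170 169]
 [168 170 169 167 166 167 159 125  27   7   5   6   7  10   2  20  10   4
   57 124 168 169 170 166 168 169 170 167]
 [166 169 168 167 165 164 163 140  59  13  13   5   4   4   5  14   8   6
   78 142 167 171 170 167 167 169 169 169]
 [169 169 170 168 163 163 167 145  74   3   2  12   9   6  17   4   8   9
   89 154 167 169 168 169 169 166 169 169]
 [170 167 164 164 154 135 134 120  78  20  11   3  16   9   2   4   9  17
  102 165 162 165 169 165 167 168 167 165]
 [142 138 136 134 124  93  88  91  78  29   2   8  15   5   7  12  59 108
  137 159 154 154 151 156 158 160 165 166]
 [100  91  94  92  93  92  91  92  83  44  25   9   8   8   8  15  77 136
  153 150 141 142 145 142 143 145 143 136]
 [ 93  92  89  92  91  93  96  97  84  51  38  17   9   4  10  16  71 120
  147 148 145 143 132 123 115 109  92  81]
 [ 91  90  93  91  93  92  92  98  82  52  45  
[... 2299 characters left out ...]
 62  67  69  65  68  66  65  64  62  68  64  66  60  67  65  62  65
   66  66  66  66  62  62  64  65  67  63]
 [ 64  64  69  67  65  68  67  61  66  66  67  65  66  66  69  66  64  66
   65  64  64  62  63  67  65  62  64  65]
 [ 64  65  66  67  66  67  65  65  70  67  69  65  68  63  70  64  64  64
   65  64  68  65  65  61  66  65  64  64]
 [ 90  93  96  83  87  93 109  92  85  80  76  59  61  67  67  64  66  62
   66  64  68  65  68  67  67  67  65  65]
 [107 112 112 104 116 147 153 145 144 142 137 131 131 131 127 114 114 111
  104  82  78  79  69  51  60  61  66  64]]
[3.14082559e+00 1.96222549e-03 1.19886384e+00] [ 0.49657778  0.35857617  1.50848195 -0.00193689  1.27553746 -0.70172226]
```

Run:
```python
from h import *
g=grab('side'); im=cv2.cvtColor(cv2.imread('pics/side0.png'),cv2.COLOR_BGR2GRAY)
for h in (0,15,30,45): print(h,proj(g,[225,582.5,203.2+h])*1.5, proj(g,[485,199,246.5+h]))
print(im[150:176:2,84:112:2])
im=cv2.cvtColor(cv2.imread('pics/push.png'),cv2.COLOR_BGR2GRAY)[:,400:]
print(im[180:215:2,205:236:2], (np.array([220,195])/2.5+[120,50]))
```

```text
0 [110.54428598 174.63570454] [208.31030644 138.13989883]
15 [107.76606382 168.70564249] [207.80551191 133.93290134]
30 [104.92923682 162.65048951] [207.28868041 129.62558677]
45 [102.03193084 156.46624532] [206.75937621 125.21432369]
[[ 13  11  15  42  25   6   4  12  53 102 110 108 110 110]
 [  1   8  10  16  18   6  14   6  38  93 106 109  94  84]
 [ 17   9  21  12  16  11  11  11  13  60  81  69  52  49]
 [ 20   9  21   5  12  16   2   9  23  31  46  50  47  47]
 [ 52  10  20  15  10   7   9   1  27  43  37  48  49  45]
 [ 92  31  29  32  18   0  12   0  10  38  37  39  44  41]
 [ 53  44  46  44  35  12  10   7   9  28  44  38  41  37]
 [ 43  44  45  45  39  20   3   5  11   8  38  38  37  36]
 [ 42  45  43  40  40  31   7   8  14   1  30  41  41  41]
 [ 43  40  34  35  40  41  12   4  10  13  19  40  38  38]
 [ 38  36  36  39  43  41  30  10  21   6  20  36  38  36]
 [ 34  38  36  37  36  36  42  32  35  37  36  39  38  38]
 [ 38  36  34  39  38  40  41  34  43  38  36  38  37  37]]
[[63 54 39 24 19 12 13 14  7 11 17 29 45 59 64 67]
 [64 57 47 34 27 15 10  8  5 12 16 30 49 63 67 67]
 [64 60 52 39 33 15  6  3  4 12 15 29 46 62 67 66]
 [66 62 54 42 38 16  7  9  9  8 16 28 43 59 65 66]
 [65 61 54 42 40 17  5  6 12 11 13 26 44 60 67 66]
 [65 60 53 43 36 19  8  7 13 15 14 25 43 59 66 67]
 [62 59 53 46 38 22 13 11 12 11 12 21 37 54 64 68]
 [63 60 55 50 44 24 15 13  9  5  9 18 33 53 63 66]
 [67 65 59 52 46 26 12  6  9  9 11 20 36 57 66 66]
 [65 64 62 54 46 29 21 19 20 23 27 35 45 56 68 69]
 [65 64 62 59 48 42 38 37 40 42 49 53 57 64 67 68]
 [65 64 64 63 56 55 54 54 58 58 63 64 64 68 68 67]
 [65 66 67 65 64 63 65 66 67 67 68 68 68 69 68 67]
 [65 66 66 65 66 68 69 67 63 63 66 69 70 69 63 66]
 [65 66 65 66 67 68 67 65 66 64 65 67 68 67 65 65]
 [65 66 66 66 65 66 66 66 65 63 65 67 68 66 64 65]
 [65 66 66 65 66 66 67 67 65 64 65 66 66 65 65 65]
 [65 65 65 66 67 67 67 66 66 67 66 65 65 65 66 64]] [208. 128.]
```

The door has not moved. The shut fingertips show about 25 mm higher than the reported TCP, so they passed over the top edge. I go back over the door and come in lower.

Emit:
{"name": "apply_moves", "arguments": {
  "targets": [
    [[-1,0,0,-4,0,0,0],[-1,-3,-1,-5,0,0,0],[-1,-7,-2.2,-5,0,0,0],[-1,-11,-3.4,-5,0,0,0],[-1,-14.5,-4.6,-5,0,0,0],[-1,-14.5,-4.6,-1,0,0,0],[-1,-14.5,-4.6,3,0,0,0],[-1,-14.5,-4.6,3.6,0,0,0]]
  ]
}}

```text
clock: 4.5
eef_pos: [476.7, 192.6, 216.4]
tcp_rot: [-3.138, 0.006, 1.198]
contact_force: [0.1, -0.5, 0.5]
opening: 0.002
```

Emit:
{"name": "apply_moves", "arguments": {
  "targets": [
    [[-1,0,0,0,0,0,0],[-1,0,0,0,0,0,0]]
  ]
}}

```text
clock: 4.7
eef_pos: [477.2, 192.9, 217.4]
tcp_rot: [-3.138, 0.006, 1.198]
contact_force: [0.5, -0.5, 0.2]
opening: -0.003
```

Run:
```python
from h import *
g=grab('side'); s=r.sense(); e=s['eef_pos']; print(e,s['tcp_rot'],s['contact_force'])
a=cv2.resize(np.ascontiguousarray(g['pixels'][20:180,130:290,::-1]),None,fx=3.5,fy=3.5,interpolation=cv2.INTER_CUBIC)
for h in(0,20): 
    q=(proj(g,e+[0,0,h])-[130,20])*3.5; print(q); cv2.circle(a,tuple(int(v) for v in q),3,(0,255-h*10,255),1)
cv2.imwrite('pics/push3.png',a)
```

```text
[477.66340246 193.07676463 217.8652874 ] [-3.13908099  0.00515109  1.1985715 ] [-0.06908998 -0.41372926 -0.58409977]
[273.51714412 448.21277799]
[271.18104578 429.35603718]
```

View pics/push3.png

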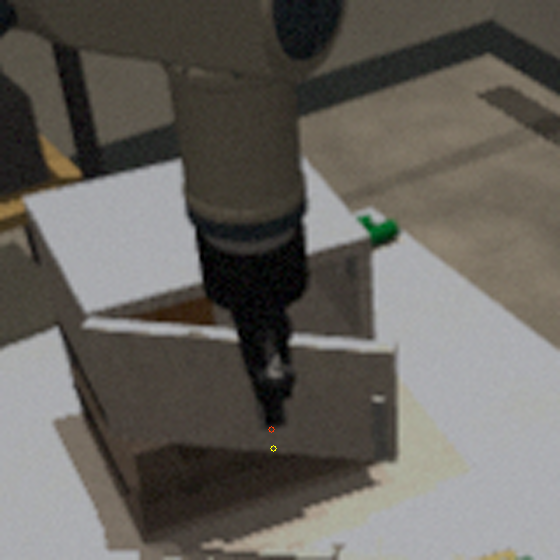

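Tip at (275,425) in the crop, clearly in front of and well below the door's top edge. Pushing.

Emit:
{"name": "apply_moves", "arguments": {
  "targets": [
    [[-1,1.8,0.6,0,0,0,0],[-1,3.6,1.2,0,0,0,0],[-1,5,1.6,0,0,0,0],[-1,6.4,2.1,0,0,0,0],[-1,7.8,2.5,0,0,0,0],[-1,9.2,3,0,0,0,0],[-1,10.6,3.4,0,0,0,0],[-1,11.6,3.7,0,0,0,0]]
  ]
}}

```text
clock: 5.55
eef_pos: [555.1, 288.8, 217.0]
tcp_rot: [-3.139, 0.005, 1.199]
contact_force: [-0.3, 0.1, -0.9]
opening: -0.0
```

Emit:
{"name": "apply_moves", "arguments": {
  "targets": [
    [[-1,0.4,0.1,0,0,0,0],[-1,0.8,0.2,0,0,0,0],[-1,1.2,0.4,0,0,0,0],[-1,1.6,0.5,0,0,0,0]]
  ]
}}

```text
clock: 5.95
eef_pos: [565.6, 301.8, 217.0]
tcp_rot: [-3.139, 0.005, 1.199]
contact_force: [-0.2, -1.4, 0.2]
opening: 0.002
```

Emit:
{"name": "apply_moves", "arguments": {
  "targets": [
    [[-1,0.3,0.05,0,0,0,0],[-1,0.6,0.1,0,0,0,0],[-1,0.9,0.15,0,0,0,0],[-1,1.2,0.2,0,0,0,0]]
  ]
}}

```text
clock: 6.35
eef_pos: [572.0, 312.3, 217.0]
tcp_rot: [-3.139, 0.005, 1.198]
contact_force: [-5.1, -7.0, -0.1]
opening: -0.001
```

Run:
```python
from h import *
g=grab('side'); s=r.sense(); print(s['eef_pos'],s['contact_force'])
a=cv2.resize(np.ascontiguousarray(g['pixels'][20:180,130:290,::-1]),None,fx=3.5,fy=3.5,interpolation=cv2.INTER_CUBIC)
cv2.imwrite('pics/push4.png',a)
```

```text
[571.77867975 312.11713114 216.80922011] [-1.42792762 -3.20411556  2.60753091]
```

View pics/push4.png

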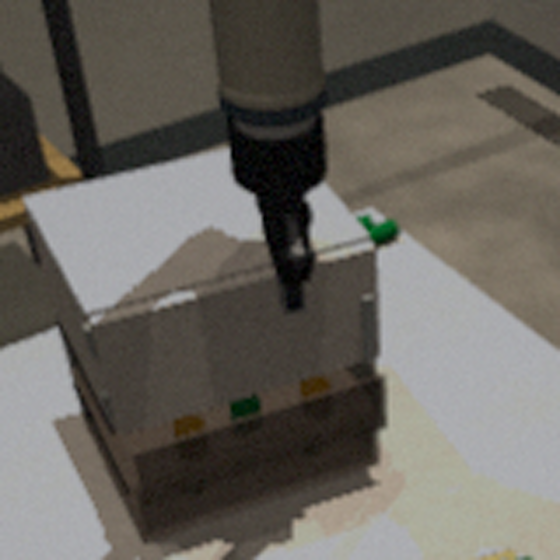

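The door is closed up to its catch. I push on.

Emit:
{"name": "apply_moves", "arguments": {
  "targets": [
    [[-1,0.4,0,0,0,0,0],[-1,0.8,0,0,0,0,0],[-1,1.1,0,0,0,0,0]]
  ]
}}

```text
clock: 6.7
eef_pos: [571.8, 312.9, 216.7]
tcp_rot: [-3.136, 0.026, 1.199]
contact_force: [-20.8, -49.8, 24.4]
opening: -0.003
```

Emit:
{"name": "apply_moves", "arguments": {
  "targets": [
    [[-1,0.3,0,0,0,0,0],[-1,0.6,0,0,0,0,0],[-1,0.8,0,0,0,0,0]]
  ]
}}

```text
clock: 7.0
eef_pos: [571.5, 311.9, 216.8]
tcp_rot: [-3.134, 0.043, 1.199]
contact_force: [-18.5, -42.0, 21.9]
opening: -0.004
```

Emit:
{"name": "apply_moves", "arguments": {
  "targets": [
    [[-1,-1,0,0,0,0,0],[-1,-3,0,0,0,0,0],[-1,-7,0,0,0,0,0],[-1,-7,0,-3,0,0,0],[-1,-7,0,-3,0,0,0],[-1,-7,0,-3,0,0,0]]
  ]
}}

```text
clock: 7.6
eef_pos: [547.7, 248.4, 250.9]
tcp_rot: [-3.136, 0.041, 1.198]
contact_force: [-0.3, -0.7, -0.7]
opening: -0.0
```

Run:
```python
from h import *
f=grab('top');g=grab('side'); s=r.sense(); print(s['eef_pos'],s['tcp_rot'],s['contact_force'])
b=cv2.resize(np.ascontiguousarray(g['pixels'][60:150,130:250,::-1]),None,fx=6,fy=6,interpolation=cv2.INTER_CUBIC)
cv2.imwrite('pics/shut.png',b)
```

```text
[546.83908616 248.21669028 249.43258379] [-3.13378535  0.04291452  1.19903279] [-0.34854318  0.41016347  0.00883915]
```

View pics/shut.png

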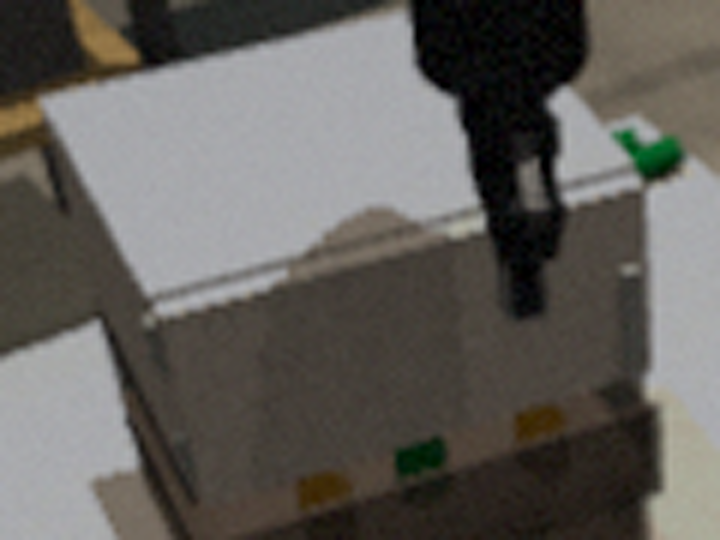

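Door outer top edge runs parallel to the cabinet front, and the pull sits flush at the right edge: shut. Next, over to the handle.

```bash
cat >> h.py <<'E'
def plan(p,yaw):
    s=r.sense(); R0=Ro.from_euler('xyz',s['tcp_rot']); R1=Ro.from_euler('xyz',[np.pi,0,yaw])
    print('at',np.round(s['eef_pos'],1),'shift cm',np.round(R0.inv().apply(np.array(p)-s['eef_pos'])/10,2),'turn deg',np.round((R0.inv()*R1).as_rotvec(degrees=True),2))
E
python3 - <<'E'
from h import *
g=grab('side');e=r.sense()['eef_pos'];print([proj(g,e+[0,0,h]) for h in(0,10,20,30)])
plan([517.5,-314.5,160],1.236)
E
```

```text
[array([217.2778354 , 120.43709873]), array([217.02557547, 117.64640024]), array([216.76953047, 114.81382819]), array([216.50961454, 111.93843299])]
at [546.6 248.1 249.1] shift cm [-53.04  17.81  11.08] turn deg [-0.52  2.48 -2.12]
```

Emit:
{"name": "apply_moves", "arguments": {
  "targets": [
    [[1,-4,1.3,0,0,0,0],[1,-8,2.7,0.3,0,0.5,0],[1,-12,4,0.5,0,1,-0.5],[1,-16,5.4,0.7,-0.3,1.5,-1],[1,-20,6.7,0.9,-0.5,2,-1.5],[1,-24,8,1,-0.5,2.5,-2.1],[1,-28,9.4,1.2,-0.5,2.5,-2.1],[1,-32,10.7,1.4,-0.5,2.5,-2.1]]
  ]
}}

```text
clock: 8.55
eef_pos: [529.6, -90.6, 247.6]
tcp_rot: [-3.141, -0.0, 1.236]
contact_force: [0.6, 0.4, 0.3]
opening: 1.0
```

Run:
```python
from h import *
plan([517.5,-314.5,160],1.236)
```

```text
at [529.6 -90.6 247.6] shift cm [-21.55   6.22   8.75] turn deg [-0.05 -0.02 -0.  ]
```

Emit:
{"name": "apply_moves", "arguments": {
  "targets": [
    [[1,-4.3,1.2,0,0,0,0],[1,-8.6,2.5,0,0,0,0],[1,-13,3.7,0,0,0,0],[1,-17.3,5,2,0,0,0],[1,-21.5,6.2,5,0,0,0],[1,-21.5,6.2,8.7,0,0,0],[1,-21.5,6.2,8.7,0,0,0],[1,-21.5,6.2,8.7,0,0,0]]
  ]
}}

```text
clock: 9.35
eef_pos: [517.1, -313.2, 159.9]
tcp_rot: [-3.138, -0.001, 1.236]
contact_force: [0.7, 0.9, 0.5]
opening: 0.997
```

Run:
```python
from h import *
f=grab('top');g=grab('side');s=r.sense();e=s['eef_pos'];print(e,s['tcp_rot'])
bx=(270,200,380,330); a=cv2.resize(np.ascontiguousarray(g['pixels'][200:330,270:380,::-1]),None,fx=4,fy=4,interpolation=cv2.INTER_CUBIC)
for h in(0,13,26):
    q=(proj(g,e+[0,0,h])-[270,200])*4; print(h,q)
    for k in (-1,1):
        q=(proj(g,e+[0,0,h]+k*42*np.array([np.cos(1.236),np.sin(1.236),0]))-[270,200])*4; print('  ',q)
        cv2.circle(a,tuple(int(v) for v in q),3,(0,255-h*8,255),1)
b=cv2.resize(np.ascontiguousarray(f['pixels'][150:280,310:400,::-1]),None,fx=4,fy=4,interpolation=cv2.INTER_CUBIC)
cv2.imwrite('pics/near.png',np.hstack([a,b]))
```

```text
[ 518.62539969 -313.58070942  162.13036828] [ 3.14057061e+00 -7.45186412e-05  1.23715220e+00]
0 [304.76000278 326.58898474]
   [341.07063316 394.82472187]
   [270.79961227 262.7698702 ]
13 [309.57521917 315.76858524]
   [346.5307187  384.51963123]
   [275.04100557 251.52203634]
26 [314.51398787 304.67054812]
   [352.13587966 373.94073255]
   [279.38761821 239.99516925]
```

View pics/near.png

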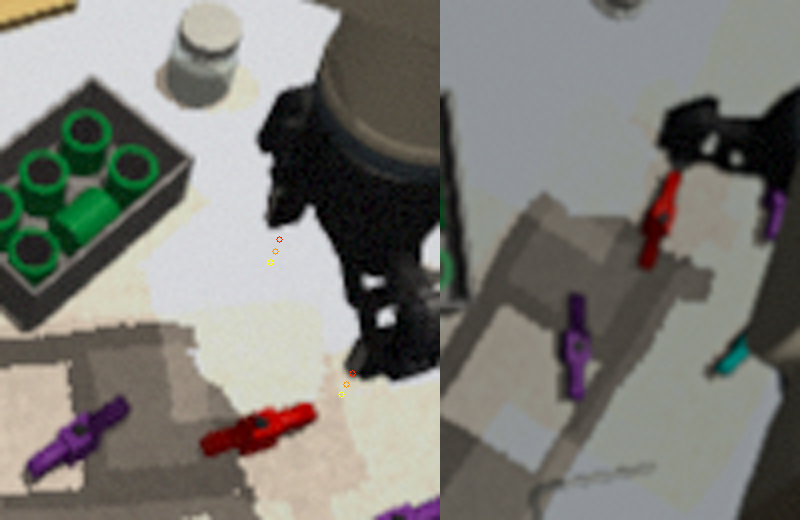

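The picture shows red alone under the gripper at (258,430); the open fingertips at (277,222) and (365,372) straddle it. Their centre again sits about 36 mm above the nominal TCP (13 mm of that from being open), so the real end of the shut fingers is about 25 mm above the reported TCP. I descend in stages.

Emit:
{"name": "apply_moves", "arguments": {
  "targets": [
    [[0,-0.1,-0.1,4,0,0,0],[0,-0.1,-0.1,8,0,0,0],[0,-0.1,-0.1,11,0,0,0],[0,-0.1,-0.1,13,0,0,0],[0,-0.1,-0.1,14.5,0,0,0],[0,-0.1,-0.1,15.2,0,0,0],[0,-0.1,-0.1,15.2,0,0,0]]
  ]
}}

```text
clock: 10.15
eef_pos: [518.0, -314.1, 10.5]
tcp_rot: [3.14, 0.0, 1.238]
contact_force: [-0.7, 0.4, 0.7]
opening: 0.503
```

Run:
```python
from h import *
g=grab('side');f=grab('top');s=r.sense();e=s['eef_pos'];print(e,s['tcp_rot'],s['opening'],s['contact_force'])
a=cv2.resize(np.ascontiguousarray(g['pixels'][260:340,290:390,::-1]),None,fx=5,fy=5,interpolation=cv2.INTER_CUBIC)
b=cv2.resize(np.ascontiguousarray(f['pixels'][160:240,330:390,::-1]),None,fx=5,fy=5,interpolation=cv2.INTER_CUBIC)
cv2.imwrite('pics/near2.png',np.hstack([a,b]))
print('foot',proj(g,[517.5,-314.5,0]))
for k in(-1,1):
  for z in(0,10,20,30): print(k,z,(proj(g,np.r_[e[:2],z]+k*25*np.array([.33,.944,0]))-[290,260])*5)
```

```text
[ 518.4481353  -314.59841062   11.37491789] [3.13878474e+00 3.07452978e-04 1.23736180e+00] 0.49981337985808666 [-0.56380494 -0.47245868 -0.45843668]
foot [333.31321664 311.00004408]
-1 0 [239.82382869 299.87211879]
-1 10 [243.53388854 292.38322896]
-1 20 [247.30791856 284.76521304]
-1 30 [251.14758763 277.01470231]
1 0 [196.90222086 209.81715546]
1 10 [200.13113929 201.84080029]
1 20 [203.41381311 193.73165389]
1 30 [206.75159598 185.48637234]
```

View pics/near2.png

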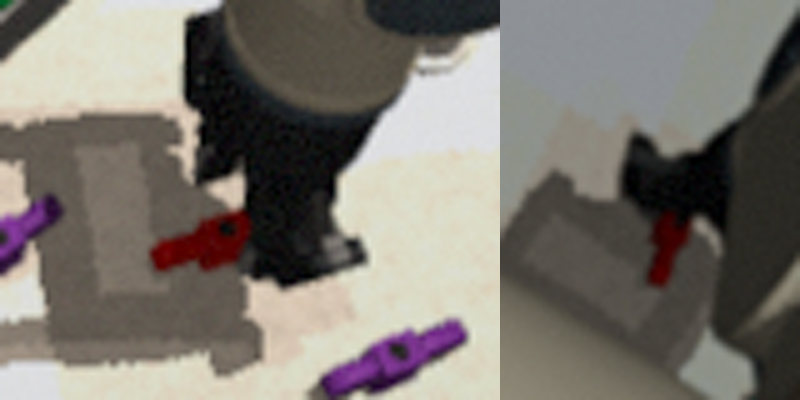

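The tips are still clear of the table and straddle the red hub at (230,230). I go down with a force check at each stage.

Emit:
{"name": "apply_moves", "arguments": {
  "targets": [
    [[0,0,0,0.4,0,0,0],[0,0,0,0.8,0,0,0],[0,0,0,1.1,0,0,0],[0,0,0,1.1,0,0,0]]
  ]
}}

```text
clock: 10.65
eef_pos: [518.1, -314.4, -0.0]
tcp_rot: [3.139, 0.0, 1.237]
contact_force: [-0.7, -0.1, -0.6]
opening: 0.498
```

Emit:
{"name": "apply_moves", "arguments": {
  "targets": [
    [[0,0,0,0.3,0,0,0],[0,0,0,0.6,0,0,0],[0,0,0,0.8,0,0,0],[0,0,0,0.8,0,0,0]]
  ]
}}

```text
clock: 11.05
eef_pos: [517.9, -314.3, -8.5]
tcp_rot: [3.14, 0.0, 1.237]
contact_force: [-0.7, -0.4, -0.6]
opening: 0.504
```

Run:
```python
from h import *
g=grab('side');s=r.sense();e=s['eef_pos'];print(e,s['tcp_rot'],s['contact_force'])
p=g['pixels'].astype(int).sum(2)//3
# dark finger mask: lowest dark rows per column near grip
for u in range(322,366,2):
    c=np.nonzero((p[265:345,u]<32)&(g['pixels'][265:345,u].max(1)<45))[0]; print(u,(c.max()+265) if len(c) else None,end='; ')
print([proj(g,[e[0],e[1],z]+k*np.array([.33,.944,0])) for z in (0,20) for k in(-35,-21,21)])
hsv=cv2.cvtColor(g['pixels'],cv2.COLOR_RGB2HSV);m=(((hsv[...,0]<8)|(hsv[...,0]>172))&(hsv[...,1]>140)&(hsv[...,2]>40))[285:330,305:365]
ys,xs=np.nonzero(m);print('red',xs.min()+305,xs.max()+305,ys.min()+285,ys.max()+285,len(xs))
```

```text
[ 518.0533106  -314.40638433   -8.25815358] [3.13982163e+00 1.06483160e-04 1.23733991e+00] [ 0.57987585  0.06475788 -0.24782857]
322 None; 324 None; 326 283; 328 299; 330 299; 332 298; 334 306; 336 306; 338 306; 340 317; 342 317; 344 319; 346 319; 348 319; 350 318; 352 301; 354 302; 356 296; 358 294; 360 290; 362 None; 364 None; [array([339.5902649, 323.7630956]), array([337.09317409, 318.52017777]), array([329.88712299, 303.39027798]), array([341.12618678, 320.78556731]), array([338.57085161, 315.4821763 ]), array([331.20159315, 300.18787767])]
red 320 338 303 313 128
```

Run:
```python
from h import *
def show(g,x0,x1,y0,y1):
    h=cv2.cvtColor(g['pixels'],cv2.COLOR_RGB2HSV).astype(int)
    for y in range(y0,y1):
        print(y,''.join('R' if ((a<8 or a>172) and s>140 and v>40) else 'D' if v<30 else 'd' if v<60 else '.' for a,s,v in h[y,x0:x1]))
show(grab('side'),316,366,286,324)
f=grab('top'); print(); show(f,348,384,186,222)
print(proj(f,[517.5,-314.5,29]))
```

```text
286 .............DDDDDDDDDDDDDDdddddd............ddd..
287 .............dDDDDDDDDDDDDDDDdddddddddddddddddd...
288 .............dDDDDDDDDDDDDDDDDDDddddddddddddddd...
289 .............DDDDDDDDDDDDDDDDDDDDDddddddddDDDD....
290 .............DDDDDDDDDDDDDDDDDDDDDDDDDDDDDDDDd....
291 .............DDDDDDDDDDDDDDDDDDDDDDDDDDDDDDDD.....
292 .............ddDDDDDDDDDDDDDDDDDDDDDDDDDDDDDd.....
293 ............ddddDDDDDDDDDDDDDDDDDDDDDDDDDDDd......
294 ............ddDdDDDDDDDDDDDDDDDDDDDDDDDDDDD.......
295 ............ddDDDDDDDDDDDDDDDDDDDDDDDDDDDDd.......
296 ............ddDDDDDddDDDDDDDDDDDDDDDDDDDDd........
297 ............dDDDDDD..DDDDDDDDDDDDDDDDDDDd.........
298 ............dDDDDd....DDDDDDDDDDDDDDDDDd..........
299 ............dDDd......DDDDDDDDDDDDDDDDD...........
300 ......................DDDDDDDDDDDDDDDDD...........
301 ......................DDDDDDDDDDDDDDDDD...........
302 ......................DDDDDDDDDDDDDddDD...........
303 .................RRRRRDDDDDDDDDDDDddddd...........
304 ..............RRRRRRRdDDDDDDDDDDDDDddd............
305 ..............RRRRDDDDDDDDDDDDDDDDDddd............

[... 1794 characters left out ...]
ddDDDddddddddddd
206 ............dRRRRRRR.dDDDddddddddddd
207 ............RdRRRRRR..dDDddddddddddd
208 ............dRRRRRR....ddddddddddddd
209 .............RRRRRd....ddddddddddddd
210 ............dRRRR......ddddddddddddd
211 ............dRRRR.......dddddddddddd
212 ............dRRRR.......dddddddddddd
213 ...........dRRRR........dddddddddddd
214 ...........dRRRR........dddddddddddd
215 ...........dRRRR.......ddddddddddddd
216 ...........dRRR........dddddddddddd.
217 .......................ddddddddddd..
218 .......................dddddddddd...
219 .......................ddddddddd....
220 .......................ddddddddd....
221 .......................dddddddd.....
[365.17115075 203.96715245]
```

The mask print shows both fingers about 5 px to the right of the hub in the side view (and about 3 px up in the top view). That is about 9 mm along tool +y, so I correct it.

Emit:
{"name": "apply_moves", "arguments": {
  "targets": [
    [[0,0,-0.5,0,0,0,0],[0,0,-0.9,0,0,0,0],[0,0,-0.9,0,0,0,0],[0,0,-0.9,0.3,0,0,0],[0,0,-0.9,0.6,0,0,0],[0,0,-0.9,0.6,0,0,0]]
  ]
}}

```text
clock: 11.8
eef_pos: [509.5, -311.4, -14.6]
tcp_rot: [3.14, 0.0, 1.237]
contact_force: [-0.4, -0.2, -0.2]
opening: 0.504
```

```bash
cat >> h.py <<'E'
def show(g,x0,x1,y0,y1):
    h=cv2.cvtColor(g['pixels'],cv2.COLOR_RGB2HSV).astype(int)
    for y in range(y0,y1):
        print(y,''.join('R' if ((a<8 or a>172) and s>140 and v>40) else 'G' if (35<a<90 and s>110 and v>40) else 'Y' if (12<a<=34 and s>130 and v>70) else 'D' if v<30 else 'd' if v<60 else '.' for a,s,v in h[y,x0:x1]))
E
python3 - <<'E'
from h import *
s=r.sense();print(s['eef_pos'],s['contact_force'],s['tcp_rot'])
show(grab('side'),316,366,296,326)
show(grab('top'),348,384,194,218)
E
```

```text
[ 509.46990029 -311.42417013  -14.59278445] [-0.41810286 -0.22417903 -0.16217693] [3.14011893e+00 9.87235554e-06 1.23725449e+00]
296 ........ddddDDDDDDDDDDDDDDDDDDDDDDDDDDD...........
297 .........dDDDDDDDDDDDDDDDDDDDDDDDDDDDDd...........
298 .........dDDDDDDDdDDDDDDDDDDDDDDDDDDDd............
299 ........ddDDDDDd.dDDDDDDDDDDDDDDDDDDd.............
300 ........dDDDDDd...DDDDDDDDDDDDDDDDDd..............
301 .........DDdd.....DDDDDDDDDDDDDDDDD...............
302 ..................DDDDDDDDDDDDDDDDD...............
303 ..................DDDDDDDDDDDDDDDDD...............
304 ..............RRRRDDDDDDDDDDDDDDdDD...............
305 ..............RRRRDDDDDDDDDDDDdddDd...............
306 .............RRRRRDDDDDDDDDDDDDddd................
307 .........RRRRRRRRRDDDDDDDDDDDDDdd.................
308 ......RRRRRRRRRRRRdDDDDDDDDDDDDdd.................
309 .....RRRRRRRRRRRRRRDDDDDDDDDDDdddd................
310 ....RRRRRRRRRRRRRRRDDDDDDDDDDdDdDd................
311 ....RRRRRRRRRRRRRRRDDDDDDDDDDDDdddd...............
312 .....RRRRRR...RRRRRDDDDDDDDDDdDd..d...............
313 .....RRR......RRRRdDDDDDDDDDDDDd
[... 962 characters left out ...]
ddd
201 ...DDDDDDDDDDDDDDDDDDDDDdddddddddddd
202 ..dDDDDDDDDDDDDDDDDDDDDDdddddddddddd
203 ..ddDDDDDDDDDDDDDDDDDDDDdddddddddddd
204 ...ddDDDDDDDDDDDDDDDDDDDdddddddddddd
205 .....dDDDDDDDDDDDDDDDDDDdddddddddddd
206 ......dDDDDDDDDDDDDDDDDDdddddddddddd
207 ......dddddddDDDDDDDDDDDdddddddddddd
208 ........dd.ddRdRRddDDDDDdddddddddddd
209 ............dRRRRRddDDDddddddddddddd
210 ............dRRRR...dDDddddddddddddd
211 ............dRRRR....dDddddddddddddd
212 ............dRRRR....ddddddddddddddd
213 ...........dRRRR......dddddddddddddd
214 ...........dRRRR......dddddddddddddd
215 ...........dRRRR......dddddddddddddd
216 ...........dRRR.......dddddddddddddd
217 ..............d.......ddddddddddddd.
```

Emit:
{"name": "apply_moves", "arguments": {
  "targets": [
    [[0,0,-0.25,0,0,0,0],[0,0,-0.25,0.3,0,0,0],[0,0,-0.25,0.6,0,0,0],[0,0,-0.25,0.6,0,0,0]]
  ]
}}

```text
clock: 12.3
eef_pos: [507.0, -310.5, -20.7]
tcp_rot: [3.14, -0.0, 1.237]
contact_force: [0.9, 0.3, 0.0]
opening: 0.497
```

Emit:
{"name": "apply_moves", "arguments": {
  "targets": [
    [[-1,0,0,0,0,0,0],[-1,0,0,0,0,0,0],[-1,0,0,0,0,0,0],[-1,0,0,0,0,0,0],[-1,0,0,0,0,0,0],[-1,0,0,0,0,0,0]]
  ],
  "newtons": 40
}}

```text
clock: 12.9
eef_pos: [507.1, -310.6, -20.7]
tcp_rot: [3.14, -0.0, 1.237]
contact_force: [-0.7, 0.6, 0.3]
opening: 0.182
```

The opening of 0.182 is about 15.5 mm, which matches the hub. I lift.

Emit:
{"name": "apply_moves", "arguments": {
  "targets": [
    [[-1,0,0,-1,0,0,0],[-1,0,0,-3,0,0,0],[-1,0,0,-6,0,0,0],[-1,0,0,-10,0,0,0],[-1,0,0,-14,0,0,0],[-1,0,0,-17,0,0,0],[-1,0,0,-17,0,0,0],[-1,0,0,-17,0,0,0]]
  ]
}}

```text
clock: 13.7
eef_pos: [507.1, -310.6, 150.4]
tcp_rot: [3.138, 0.0, 1.237]
contact_force: [0.9, 0.9, -0.7]
opening: 0.177
```

```bash
cat >> h.py <<'E'
def redblob(F,z,box=None):
    hsv=cv2.cvtColor(F['pixels'],cv2.COLOR_RGB2HSV).astype(int); h,s,v=hsv[...,0],hsv[...,1],hsv[...,2]
    m=(((h<8)|(h>172))&(s>140)&(v>30)).astype(np.uint8)
    if box: k=np.zeros_like(m);k[box[1]:box[3],box[0]:box[2]]=1;m*=k
    ys,xs=np.nonzero(m); W=np.array([plane(F,u,w,z)[:2] for u,w in zip(xs,ys)]); c=W.mean(0); ew,V=np.linalg.eigh(np.cov((W-c).T)); t=(W-c)@V
    mid=c+V@((t.max(0)+t.min(0))/2)
    print('n',len(xs),'px',xs.min(),xs.max(),ys.min(),ys.max(),'ctr',c,'mid',mid,'ang',np.degrees(np.arctan2(V[1,1],V[0,1])),'ext',np.ptp(t,axis=0)); return xs,ys
E
python3 - <<'E'
from h import *
s=r.sense();e=s['eef_pos'];print(e,s['tcp_rot'],s['opening'])
g=grab('side');f=grab('top'); z=e[2]+20.7+20
for n,F in(('side',g),('top',f)): print(n); redblob(F,z,(290,200,380,320) if n=='side' else (330,150,395,225))
show(g,300,370,238,285)
E
```

```text
[ 507.10697392 -310.6237837   150.3772644 ] [3.13849970e+00 4.01725431e-04 1.23735348e+00] 0.17656082195171321
side
n 78 px 332 359 272 283 ctr [ 497.58043875 -304.10688946] mid [ 510.179726   -309.94914977] ang 172.52681091646988 ext [21.12069472 61.12143729]
top
n 36 px 380 388 183 209 ctr [ 495.11169539 -308.81599624] mid [ 515.35993528 -316.90892241] ang 160.4311882194843 ext [12.01419618 70.89353459]
238 GGGGGGGG.dddddd...................DDDDDDDDDDDDdddd....................
239 ddddddGGG.dddddd..................DDDDDDDDDDDDdDddd...................
240 dddddddGGGddddd...................DDDDDDDDDDDDDddddd..................
241 dddddddGGGddd.....................DDDDDDDDDDDDDDDddDdd................
242 dddddddGGGddd...d.................DDDdDDDDDDDDDDDdddddd...............
243 dDdddddGGGd....dd.................DDDDDDDDDDDDDDDdddddddd.............
244 GGddddGGG.....dd..................DDDDDDDDDDDDDDDDddddddddd...........
245 GGGGGGGGG....ddd..................DDDDDDDDDDDDDDDDDddddddddddd........
246 GGGGGGGG....dddd..................DDDDDDDDDDDDDDDDDDddddDddddddd......
247 GGGGGGG....d
[... 2133 characters left out ...]
DDDDDDDDDDDDDd..Ddddd....
276 .....................................RRRRRRRRDDDDDDDDDDDD....dDdddd...
277 ...................................RRRRRRRRRdDDDDDDDDDDDD....dddddd...
278 .................................RRRRRRRRRRddDDDDDDDDDDDD....DDddddd..
279 ................................RRRRRRRRRRRdddDDDDDDDDDDDd..DDDddd.d..
280 .................................RRRRRRRRRddddDDDDDDDDDDDDDDDdDDd....d
281 .................................RRRRRRRR.dd.dDDDDDDDDDDDDdddDDDd.....
282 ..................................RRRR....ddddDDDDDDDDDDDDDDDDDdd.....
283 ..................................R.......ddddDDDDDDDDDDDDDDDDDdd.....
284 ..........................................d.dDDDDDDDDDDDDDDDDDddd.....
```

Run:
```python
from h import *
np.set_printoptions(precision=1,suppress=True)
f=grab('top');g=grab('side')
def sub(F,x0,x1,y0,y1):
    h=cv2.cvtColor(F['pixels'],cv2.COLOR_RGB2HSV).astype(int)
    for y in range(y0,y1): print(y,' '.join('%2d/%3d'%(h[y,x,0],h[y,x,2]) for x in range(x0,x1)))
print(x:=None); sub(f,213,226,181,195); print(); sub(g,238,253,178,193)
# board corners by mask
for n,F,box in(('top',f,(180,140,260,245)),('side',g,(195,170,300,225))):
    h=cv2.cvtColor(F['pixels'],cv2.COLOR_RGB2HSV).astype(int); m=((h[...,1]>60)&(h[...,0]>10)&(h[...,0]<90)).astype(np.uint8)
    k=np.zeros_like(m);k[box[1]:box[3],box[0]:box[2]]=1;m=cv2.morphologyEx(m*k,cv2.MORPH_OPEN,np.ones((3,3)))
    c=max(cv2.findContours(m,0,2)[0],key=cv2.contourArea); W=np.array([plane(F,*p[0],15)[:2] for p in c],np.float32); print(n,cv2.minAreaRect(W))
```

```text
None
181 27/142 31/118 37/ 98 46/ 81 65/ 69 70/ 71 71/ 74 71/ 75 71/ 83 73/ 94 73/101 72/ 95 72/ 87
182 28/134 36/ 93 56/ 70 71/ 72 71/ 79 71/ 84 71/ 85 72/ 85 72/ 87 72/ 92 72/ 86 72/ 82 71/ 76
183 29/123 41/ 80 70/ 66 71/ 76 73/ 89 69/ 95 67/ 98 70/102 71/110 71/113 71/ 99 73/ 86 72/ 74
184 31/113 48/ 75 71/ 73 71/ 88 61/104 50/114 45/113 56/114 68/120 71/121 71/113 72/102 72/ 85
185 34/ 99 61/ 69 70/ 83 55/110 41/126 35/134 32/130 38/122 52/121 67/118 71/107 72/ 97 72/ 86
186 38/ 88 69/ 71 63/100 41/125 30/139 29/147 28/143 28/126 35/125 55/123 70/103 73/ 87 71/ 81
187 48/ 80 71/ 80 58/113 35/130 29/140 28/146 28/138 27/128 29/134 46/128 67/106 73/ 85 71/ 79
188 59/ 70 73/ 81 59/109 35/116 27/121 27/127 28/120 27/131 29/135 45/128 64/102 72/ 80 71/ 77
189 67/ 70 72/ 80 66/ 96 40/ 95 28/102 27/110 28/115 28/133 31/124 51/115 68/ 87 70/ 72 72/ 72
190 70/ 72 72/ 83 71/ 85 51/ 83 37/110 33/128 31/128 31/129 40/118 60/ 96 72/ 75 72/ 74 69/ 71
191 71/ 76 72/ 86 72/ 86 68/ 83 57/105 48/115 42/107 47/104 61/ 99 70/ 81 70/ 75 71/ 76 71/ 69
192 71/ 79 71/ 88 71/ 89 73/ 84 71/ 88 68/ 91 66/ 
[... 1453 characters left out ...]
5/ 84 69/ 85 71/ 90 73/ 66 71/ 75 71/127 71/146 71/130
189 71/ 99 71/106 71/128 69/139 70/105 71/ 46 68/ 44 71/ 47 68/ 43 69/ 42 72/ 56 68/ 99 70/137 69/154 69/137
190 72/113 72/ 96 72/122 71/149 70/143 70/110 70/ 84 69/ 48 71/ 55 72/ 71 70/ 87 70/120 70/140 70/143 70/134
191 72/124 72/105 71/106 70/131 70/143 70/136 70/119 71/105 71/101 71/107 69/113 72/123 71/129 70/128 72/124
192 71/140 73/118 72/ 97 72/110 71/132 69/129 71/128 70/126 71/124 73/118 72/115 72/115 73/112 73/109 72/110
top ((552.9775390625, 116.30372619628906), (108.20443725585938, 264.18206787109375), 73.61355590820312)
side ((555.6864624023438, 131.37232971191406), (151.3631134033203, 261.4084777832031), 73.45272827148438)
```

Run:
```python
from h import *
plan([540.4,121.4,125],1.2846)
```

```text
at [ 506.  -309.9  147.9] shift cm [ 41.88 -10.87   2.33] turn deg [-0.06 -0.03 -2.71]
```

Emit:
{"name": "apply_moves", "arguments": {
  "targets": [
    [[-1,2,-0.5,0,0,0,0],[-1,5,-1.3,0,0,0,-0.5],[-1,9,-2.3,0,0,0,-1],[-1,13,-3.4,0,0,0,-1.5],[-1,17,-4.4,0,0,0,-2],[-1,21,-5.5,0,0,0,-2.7],[-1,25,-6.5,0,0,0,-2.7],[-1,28,-7.3,0,0,0,-2.7]]
  ]
}}

```text
clock: 14.7
eef_pos: [527.9, -19.2, 147.1]
tcp_rot: [-3.139, -0.0, 1.285]
contact_force: [0.5, -0.5, -0.3]
opening: 0.173
```

Run:
```python
from h import *
plan([540.4,121.4,125],1.2846)
```

```text
at [527.9 -19.2 147.1] shift cm [13.84 -2.76  2.23] turn deg [-0.17 -0.03  0.03]
```

Emit:
{"name": "apply_moves", "arguments": {
  "targets": [
    [[-1,4,-0.8,0,0,0,0],[-1,8,-1.6,0,0,0,0],[-1,11,-2.2,0,0,0,0],[-1,13,-2.6,0.5,0,0,0],[-1,13.8,-2.8,1,0,0,0],[-1,13.8,-2.8,1,0,0,0],[-1,13.8,-2.8,1,0,0,0],[-1,13.8,-2.8,1,0,0,0]]
  ]
}}

```text
clock: 15.5
eef_pos: [539.8, 120.0, 137.2]
tcp_rot: [-3.138, -0.0, 1.284]
contact_force: [-0.2, -1.1, -2.1]
opening: 0.173
```

Run:
```python
from h import *
np.set_printoptions(precision=1,suppress=True)
s=r.sense();e=s['eef_pos'];print(e,s['tcp_rot'],s['opening'])
g=grab('side');f=grab('top')
print('expect hub foot',proj(g,[551,118,e[2]+20.7]),proj(f,[551,118,e[2]+20.7]))
redblob(g,e[2]+41,(190,110,300,215)); redblob(f,e[2]+41,(180,130,270,230))
show(g,215,280,140,192)
show(f,190,250,150,215)
```

```text
[539.8 120.  137.2] [-3.1 -0.   1.3] 0.17254952739398674
expect hub foot [245.  167.3] [216.7 182.5]
n 81 px 233 257 157 167 ctr [551.1 115.6] mid [551.  112.7] ang 162.679527287882 ext [33.6 74.9]
n 19 px 212 215 191 195 ctr [519.6 124.3] mid [519.4 124.3] ang 170.59620022581683 ext [ 9.1 11.6]
140 dddddddddddddddddDDDDDDDDDDDDDDDDDD..............................
141 dddddddddddddddddDDDDDDDDDDDDDDDDDD..............................
142 dddddddddddddddddDDDDDDDDDDDDDDDDDD..............................
143 ddddddddddddddddddDDDDDDDDDDDDDDDDD..............................
144 ddddddddddddddddddDDDDDDDDDDDDDDDDD..............................
145 dddddddddddddddddDDDDDDDDDDDDDDDDDD..............................
146 ddddddddddddddddddDDDDDDDDDDDDDDdDd..............................
147 dDdDddDddddddddddddDDDDDDDDDDDDDDDd..............................
148 dddDDddddddddddddddDDDDDDDDDDDDDDDd..............................
149 ddDDddddddddddddddddDDDDDDDDDDDddd...............................
150 dddddddddddddddddddddDDDDDDDDDDd.................................
151 dddddddddddddddddddddDDDDDDDD
[... 6361 characters left out ...]
..................................................
205 ............................................................
206 ............................................................
207 ............................................................
208 ............................................................
209 ............................................................
210 ............................................................
211 ............................................................
212 .............................d..............................
213 ....................................dddddddddd..............
214 ......................................dddddddddddd..........
```

```bash
cat >> h.py <<'E'
def wing(F,c,footz,ang,sgn):
    a=np.radians(ang); x=np.array([np.cos(a),np.sin(a),0]); y=np.array([-x[1],x[0],0]); P=[]
    for k in(-5.5,5.5):
        for z in(11,29): P.append(proj(F,np.r_[c,footz+z]+sgn*40*x+k*y))
    P=np.array(P); return P.min(0),P.max(0)
E
python3 - <<'E'
from h import *
np.set_printoptions(precision=1,suppress=True)
e=r.sense()['eef_pos'];print(e);g=grab('side');f=grab('top')
for c in((551,118),(548,118),(551,121)):
  for fz in(152,158):
    print(c,fz,'side -',*wing(g,c,fz,-16.4,-1),'side +',*wing(g,c,fz,-16.4,1),'top -',*wing(f,c,fz,-16.4,-1))
print('stem',proj(g,[551,118,92]),proj(f,[551,118,92]))
E
```

```text
[540.  120.1 137.4]
(551, 118) 152 side - [231.1 163.7] [232.6 170.7] side + [257.2 157.1] [258.6 164. ] top - [209.3 194.7] [213.9 197.1]
(551, 118) 158 side - [231.  162.2] [232.5 169.2] side + [257.2 155.6] [258.6 162.5] top - [209.1 194.4] [213.7 196.7]
(548, 118) 152 side - [230.2 164.1] [231.7 171.1] side + [256.3 157.5] [257.8 164.4] top - [209.2 195.9] [213.8 198.2]
(548, 118) 158 side - [230.2 162.6] [231.6 169.7] side + [256.4 156. ] [257.8 163. ] top - [209.  195.5] [213.7 197.9]
(551, 121) 152 side - [230.5 163.1] [232.  170.1] side + [256.5 156.5] [258.  163.4] top - [208.1 194.7] [212.7 197. ]
(551, 121) 158 side - [230.4 161.6] [231.9 168.6] side + [256.6 155. ] [258. 162.] top - [207.9 194.4] [212.5 196.7]
stem [245.3 182.5] [218.3 186.9]
```

Emit:
{"name": "apply_moves", "arguments": {
  "targets": [
    [[-1,0.1,0,1,0,0,0],[-1,0.2,0,2,0,0,0],[-1,0.25,-0.05,3,0,0,0],[-1,0.25,-0.05,3.7,0,0,0],[-1,0.25,-0.05,4,0,0,0],[-1,0.25,-0.05,4,0,0,0],[-1,0.25,-0.05,4,0,0,0]]
  ]
}}

```text
clock: 16.4
eef_pos: [540.4, 123.1, 97.7]
tcp_rot: [-3.139, -0.001, 1.284]
contact_force: [-1.1, -0.1, -0.8]
opening: 0.176
```

Run:
```python
from h import *
np.set_printoptions(precision=1,suppress=True)
s=r.sense();e=s['eef_pos'];print(e,s['tcp_rot'],s['opening'])
g=grab('side');f=grab('top')
c=(551,118);fz=e[2]+20.7
print(fz,'side -',*wing(g,c,fz,-16.4,-1),'side +',*wing(g,c,fz,-16.4,1),'top -',*wing(f,c,fz,-16.4,-1))
show(g,228,266,164,192)
show(f,200,236,184,204)
h=g['pixels'][164:192,228:266,0].astype(int)-g['pixels'][164:192,228:266,1]
print('R-G'); print('\n'.join(' '.join('%3d'%v for v in row) for row in h[2:18]))
h=f['pixels'][188:201,205:222,0].astype(int)-f['pixels'][188:201,205:222,1]
print('top R-G'); print('\n'.join(' '.join('%3d'%v for v in row) for row in h))
```

```text
[540.4 123.1  97.7] [-3.1 -0.   1.3] 0.1760572831068076
118.36182960356324 side - [231.6 171.9] [233.  178.7] side + [257.  165.3] [258.4 172. ] top - [210.4 196.7] [214.8 199. ]
164 .........dDDDDDDDd....................
165 ..........DDDDDDDDd....d..............
166 ..........DDDDDDDdd....DdRR...........
167 ..........DDDDDDdddddddDDRRRR.........
168 ..........DDDDDDDDDDDdDDRRRRR.........
169 ..........DDDDDDDDDDDDDDRRRRRR........
170 ..........RdDDDDDDDDDDDRRRRRR.........
171 .........RRRDDDDDDDDDDdRRRR...........
172 ......RRRRRRdDDDDDDDDdR...............
173 .....RRRRRRdddDDDDDRR.................
174 .....RRRRRRdddDDDDdRR.................
175 ......RRRRRRddDDDDDRR.................
176 ......RR....ddDDDDdRR.................
177 ............ddDDDDd...................
178 .............dd.......................
179 ......................................
180 ......................................
181 ......................................
182 ......................................
183 ......................................
184 ................d.......Y...GGG...GGGG
185 ..............
[... 3730 characters left out ...]
  -2   0  -1   2  -2
  0  -3   1   0  -2   0   0   0  -5  -1  -6   4   1  -3   0  -2  -6
  8   4   3   1  -6  -9  -5  -5   2  -7   1   2  -2  -4  -2  -6 -17
 11  11  10   8   8   4   2   6  12  15  14   0 -16 -25 -24 -21 -21
 14  15  12  13  12   9  13  42  53  47  42  10 -21 -24 -21 -15 -10
 14  14  15  13  15  13  26  59  62  57  40  13  -7  -6  -2  -2  -1
 15  14  14  13  14  14  26  35  30  27  19   6   1   4   5   5   6
 11  10  11  10   9   8  13  14   7   6   5   5   3   6   6   6   6
  8   7   7   5   6   5   6   5   5   4   5   5   4   5   6   6   5
  4   7   4   6   6   6   5   4   5   4   5   5   5   3   6   6   5
  5   5   5   5   5   5   4   5   4   4   6   4   6   4   5   4   5
```

Emit:
{"name": "apply_moves", "arguments": {
  "targets": [
    [[-1,0,0,0.4,0,0,0],[-1,0,0,0.8,0,0,0],[-1,0,0,1.2,0,0,0],[-1,0,0,1.6,0,0,0],[-1,0,0,1.6,0,0,0],[-1,0,0,1.6,0,0,0]]
  ]
}}

```text
clock: 17.1
eef_pos: [540.4, 123.1, 81.7]
tcp_rot: [-3.139, -0.001, 1.284]
contact_force: [-0.3, -0.3, -0.4]
opening: 0.18
```

Run:
```python
from h import *
np.set_printoptions(precision=1,suppress=True)
s=r.sense();e=s['eef_pos'];print(s['clock'],e,s['tcp_rot'],s['opening'],s['contact_force'])
g=grab('side');f=grab('top')
c=(551,118);fz=e[2]+20.7
print(fz,'side -',*wing(g,c,fz,-16.4,-1),'side +',*wing(g,c,fz,-16.4,1),'top -',*wing(f,c,fz,-16.4,-1))
print('foot ctr',proj(g,[*c,fz]),'tip',proj(g,[*c,92]))
R=g['pixels'][168:190,228:262].astype(int)
print('R-G');print('\n'.join(str(168+i)+' '+' '.join('%3d'%v for v in r_) for i,r_ in enumerate(R[...,0]-R[...,1])))
show(g,228,266,168,192)
h=f['pixels'][188:201,205:222].astype(int)
print('top R-G'); print('\n'.join(' '.join('%3d'%v for v in row) for row in h[...,0]-h[...,1]))
# door + bystanders vs first picture
o=cv2.resize(cv2.imread('pics/side0.png'),(512,384),interpolation=cv2.INTER_AREA).astype(int); n=g['pixels'][...,::-1].astype(int)
d=np.abs(o-n).max(2)
for k,b in dict(jar=(308,198,334,228),div=(365,250,388,276),hex=(238,320,282,356)).items(): print(k,d[b[1]:b[3],b[0]:b[2]].mean(),(d[b[1]:b[3],b[0]:b[2]]>60).sum())
```

```text
17.1 [540.4 123.1  81.7] [-3.1 -0.   1.3] 0.1799695120060509 [-0.3 -0.3 -0.4]
102.41830610441332 side - [231.8 175.7] [233.2 182.3] side + [256.9 169.1] [258.3 175.6] top - [210.9 197.6] [215.2 199.8]
foot ctr [245.3 180.2] tip [245.3 182.5]
R-G
168   0  -1  -1  -2  -2   0   0  -1  -1   0  12   4  -4  -6   3   2   1  -4   1   6   5   6   1   0  -1  -1   0  -1  -1  -3  -3  -1  -2  -1
169   1   0  -1   1  -1   0   0   0  -2   1  -2  -4   0   9   1   3   1   4   4   8   5   4   2   2  -1  11  25  34  18  -3  -1  -1   1  -1
170  -3  -2   1  -2  -2   0  -1  -1   1   0   8   5  -5  -1  -2   2  -3   0   4   2   3   1   3   0  -2  48  93 118  63  12  -1  -1  -4  -1
171  -1   0  -1  -3  -1  -1  -1  -2   2  -1   2   0   2   3   0   2   3  -1  -1   2   1   3   4   1  13  89 139 133  99  41   5  -3  -3  -3
172  -1  -2   0  -3  -2  -3  -1  -2  -4  -1  -3  -3  -7  -1   1  -3   3 -11   4  -3   2  -1   4   2  43 102 118 102 105  56  17  -3  -4  -2
173  -2   1  -2   0  -1  -1   0  -1  -1   2   7  11   3  -1  -1  -1   7  -2  -3  -3   3  -3   4  12  64  92  75  66  63  30  14  -2  -1  -1
174  -1  -2  -
[... 3523 characters left out ...]
-1  -1   2   0
  3   0  -3   0   1   0  -1   1  -1   0  -2  -5  -3   1   1   1   2
  9   6   4   2  -3   0  -3  -1   1  -2   3   2   0   4   3   4   3
 14  13  10   8   3   4   3   2   4   2   4   4   4   4   5   6   7
 14  14  13   9   8   4   5   3   4   6   7   5   5   6   4   6   5
  9   9   8   7   7   6   5   6   6   6   5   5   5   5   6   4   6
  6   6   6   7   5   7   5   5   5   6   4   4   6   5   6   5   5
  7   5   6   6   7   7   6   5   5   4   4   4   5   6   6   6   6
  7   6   6   6   5   5   6   7   6   4   6   6   6   4   5   5   5
  6   6   6   5   5   4   4   5   4   4   4   5   4   3   4   5   4
jar 11.362820512820512 0
div 12.299331103678929 0
hex 13.01010101010101 0
```

In the side view the handle centre is at column ~244.7 and the stem tip at ~245.5, about 2 mm apart. The gap and level match the prediction. I make one small trim and then let it settle.

Emit:
{"name": "apply_moves", "arguments": {
  "targets": [
    [[-1,-0.05,0.05,0,0,0,0],[-1,-0.1,0.1,0,0,0,0],[-1,-0.1,0.1,0,0,0,0],[-1,-0.1,0.1,0,0,0,0],[-1,-0.1,0.1,0,0,0,0],[-1,-0.1,0.1,0,0,0,0],[-1,-0.1,0.1,0,0,0,0]]
  ]
}}

```text
clock: 17.9
eef_pos: [541.3, 121.9, 82.0]
tcp_rot: [-3.14, -0.001, 1.284]
contact_force: [-0.3, 0.6, -0.7]
opening: 0.179
```

Run:
```python
from h import *
np.set_printoptions(precision=3,suppress=True)
g=grab('side'); s=r.sense();print(s['clock'],s['eef_pos'],s['tcp_rot'],s['opening'],s['contact_force'],abs(s['qvel']).max())
d=g['pixels'][:,:,0].astype(int)-g['pixels'][:,:,1]
for y in(171,172,177,178,179,182,184,185): print(y,d[y,228:262])
show(g,140,250,88,112)
```

```text
17.95 [541.315 121.881  81.991] [-3.14  -0.001  1.284] 0.17389677696079162 [-0.075 -0.511 -0.259] 0.0008569547824328882
171 [ -1  -3   0   1   4   0  -1  -2  -1   0   1  -2   3  -3  -3  -1   2   4
  -6   1   1   5   0   0   4  58 126 145 134  58  11  -2   0  -1]
172 [ -2  -1   1  -3   0  -1  -2  -2   0  -3  -1  -4  -2  -4  -6   1  -1   0
   7   0   1   0   2   2   8  52 105 110 101  67  20   0  -1  -3]
177 [-4 -1  0 -1  6 30 86 86 78 77 71 53  7  3 -6 -6 -5 -2  2 13 55 57 19  8
  3 -1 -3 -1 -1  0  0 -2 -1 -1]
178 [ 0 -1  0 -1  4 37 81 72 59 57 57 44 12  3 10  2  7 -4 -3 21 59 56  8 -1
  0 -2 -2  0  0 -1 -3  0 -1 -1]
179 [-1 -1 -2 -2  1 12 57 58 63 60 61 43 10  1 -3 -3 -6 -3  1 21 60 62 11 -1
 -2 -3 -1 -2 -1  0  0 -2 -1  1]
182 [ 0 -3 -2 -3  0 -1 -2 -1 -3  0  1 -1 -1 -2 -1 -2 -3 14 20  7 -1 -1 -1 -1
  2  4  5  6 11 13 15 14 15 16]
184 [ -1  -3  -2  -1  -2  -4  -2  -2   3  -3  -3  -3  -1  -3  -6   1  17  19
  17  16   0 -10   0  16  23  13   5  -3 -27 -32 -16   2   4  -2]
185 [ -2  -2  -2  -4  -1   0   0  -2  -1   0   1  -2  -2  -3 -12   3  20  22
  18  21  12 -32 -26  -3   7 -15 -29 -
[... 2075 characters left out ...]
.........d
106 ..........................................................................................d...................
107 ......................................................................................d..................d....
108 ......................................................................................d.......................
109 ......................................................................................d.....................d.
110 ......................................................................................d.......................
111 ......................................................................................dd......................
```

```bash
python3 -c "
from rig import r
print(r.sign_off())"
```

```text
the job is handed in; nothing more can be done
None
```

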